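# Shut off the band saw's air at the bench manifold box

### The job

Shut off the air to the band saw: with your fingertips push the green cover of the grey air manifold box on the bench along its guides, all the way left to its stop, then push the red lever round clockwise until that valve is fully shut. Slide the cover, do not lift it, and leave it open; leave the blue valve open. Nothing is to be picked up, and everything else on the bench stays where it is.

Things in the scene. Friction and masses are not known exactly. Their poses are not given: they have to be found in the camera images.
- box: fixed grey steel air manifold box on the bench, 156 (x) by 460 mm (y). Origin: centre of its underside; +x away from the robot, +y to the robot's left, turned up to 0.3 rad. Right part: open well with two valves. Left part: flat deck. The cover rides at z 92 mm on ledges and deck between side walls 102 mm high. Outlet pipes in front reach x -125 mm, 56 mm high; regulator and pipe at the left end, to y 345 mm, 112 mm high
- well (a point): centre of the mouth of the well, at box (0, -114.5, 92) mm: the clear opening is 116 mm (box x) by 219 mm (box y), from box y -224 to -5 mm. The right end wall beyond it (box y -230 to -224) is 96 mm high
- stop (a point): the stop for the cover: middle of the inner face of the box's left end wall, at box (0, 222, 97) mm; the wall's top is at box z 102 mm. The flat deck (z 92 mm) runs from the well to it
- cover: loose green steel cover, 144 (x) by 222 mm (y), 4 mm thick, 0.35 to 0.7 kg, lying over the well at first. Origin: centre of its underside; axes as the box's. It slides along the box's +y (left) onto the deck until its left edge meets the stop, its origin then at box y 111 mm
- cover_lip (a point): middle of the outer (right, -y) face of the cover's upright finger lip: a folded strip 80 mm wide (x), 4 mm thick, at the cover's right end, from the cover's underside to 28 mm above it (box z 92 to 120 mm). The point is at box z 108 mm, 111 mm to -y of the cover's origin: at box y -221 to -192 mm at first (closed or a little ajar), 0 with the cover at its stop
- red_lever (a joint): the red valve's lever: 0 open (pointing along the box's -x, in line with its outlet), 1.571 fully shut against its stop (along the box's +y). Turns about a vertical axis, clockwise from above, stays where left, takes about 0.22 N m. Starts between 0 and 0.2
- red_pivot (a point): on the red lever's vertical axis at the lever's mid-height, 70 mm above the box's underside; at box x 16 mm and y -165 or -80 mm (the valves change places). The lever's centre nut reaches box z 81 mm within 10 mm of the axis; the brass valve body and pipes below stay under box z 60 mm, save the 8 mm radius stem
- red_tip (a point): the outer end of the red lever, 62 mm from its axis. A steel neck, then a red sleeve (18 to 62 mm from the axis, white band near the end) 13 mm wide and 12 mm high: box z 64 to 76 mm
- blue_lever (a joint): the lever of the other valve, of the same size, blue: 0 open, 1.571 shut, turning the same way; starts open, between 0 and 0.1
- blue_pivot (a point): on the blue lever's vertical axis at its mid-height; 85 mm along the box's y from the red one
- brush: a bench brush about 200 mm long, 42 mm wide, lying to the left of the box; a bystander, origin at its underside
- tape: a yellow tape measure, 72 x 40 x 64 mm, standing in front of the box (on the robot's side); a bystander, origin at its underside
- blowgun: an orange blow gun lying flat, about 190 x 120 mm, 22 mm high, beyond the box; a bystander, origin at its underside
- oil: a white oil bottle, 60 mm across, 165 mm tall, beyond the box; a bystander, origin at its underside
- tin: a steel tin, 72 mm across, 70 mm tall, beyond the box; a bystander, origin at its underside
- offcut: a pale wood offcut, 190 x 60 x 22 mm, to the right of the box; a bystander, origin at its underside
- screwdriver: a red-handled screwdriver 200 mm long, lying to the left of the box; a bystander, origin at its underside

How it is judged:
On the way, in this order (a step that is already met when the one before it is completed fails the run):
1. the cover is slid aside to its stop, uncovering the valves (y of cover_lip in the frame of box between -0.015 and 0.02 m and x of cover_lip in the frame of box between -0.012 and 0.012 m and z of cover_lip in the frame of box between 0.098 and 0.118 m), for 0.2 s.
2. the red valve is pushed fully shut (value of joint red_lever above 1.47 rad), for 0.2 s.
At the end, for the whole second after the job is handed in: the red lever is within 0.1 rad of its shut stop, the blue one within 0.3 rad of open, the cover lies flat in its guides within 15 mm of its stop, and all is at rest (all of step 1 and value of joint red_lever above 1.47 rad and value of joint blue_lever below 0.3 rad and linear speed of cover below 0.01 m/s and velocity of joint red_lever between -0.05 and 0.05 rad/s); the robot touches nothing.
It fails at once if the cover is lifted off its guides (its lip rises more than 12 mm, or it tilts more than 0.12 rad) (z of cover_lip in the frame of box above 0.12 m or angle between cover's own z axis and vertical above 0.12 rad).
It fails at once if the blue valve is turned more than 0.3 rad from open (value of joint blue_lever above 0.3 rad).
It fails at once if a bystander is moved more than 30 mm (distance of any of brush, tape, blowgun, oil, tin, offcut, screwdriver from where it was at the start of the episode above 0.03 m).
It also fails if it takes over 48 s, if anything falls off the work surface, if the arm or the gripper's body presses on something with over 40 N, if the wrist force passes 120 N, or if a joint passes its speed limit or range.

### The arm

A 6-joint arm with a two-finger parallel gripper is mounted at the origin on the work surface. World frame = base frame: x ahead of the robot, y to its left, z up, the work surface at z = 0. Lengths are in m, angles in rad, forces in N, time in s.
With the tool pointing down it reaches from about 0.4 to 0.825 m from the base axis. Payload 7 kg.
Tool frame: the origin (TCP) lies midway between the tips of the shut fingers; the grasp point (between the pads) lies 19 mm behind it; y points along the fingers, z is the direction in which the jaws open and shut, and the axes are right-handed (so a half turn about y gives the same grasp; the last joint's range is limited). The gripper opens to 85 mm and grips with 20 to 120 N. Pads are 22 mm wide; open, the fingers measure 114 mm over their backs; the gripper's body (76 mm by 85 mm) begins 54 mm behind the grasp point. The pads swing forward as they close: fully open they stand 13 mm farther back than shut.
Start: joints at [1.525, 0.359, 0.012, 0, -1.224, -0.288], TCP at [0.221, 0.638, 0.231] pointing down, gripper open.
Joint ranges: [-3.07, 3.07], [-1.43, 2.12], [-1.02, 1.25], [-3.03, 1.67], [-3.05, -0], [-3.03, 3.03]. Speed limits (rad/s): [2.39, 2.39, 3.01, 3.14, 3.14, 3.14].

### API

Orientations are given as a unit quaternion [x, y, z, w].
In Python, from bench import bot gives the robot as it stands.
- The arm moves only by the tool jog_arm, never from a script. Its arguments are lists of equal length, an entry for each row: "dp": the shift along the world's x, y, z scaled (see below), a list of three; "rot": the turn, a rotation vector about the world's x, y, z scaled (see below), a list of three. In form: {"dp": [[tx, ty, tz], ...], "rot": [[wx, wy, wz], ...]}. A call has 1 to 12 rows; each row shifts and turns the pose as measured when the row begins; what a row does not reach is not made up. The controller multiplies each number of a shift by 0.25 m and each number of a turn by 2 rad. A row lasts 1/8 s, in which the tool goes at most 62.5 mm and 10.7 degrees, less where a joint would pass 70% of its speed; a pose out of reach is approached as far as the arm can. A call with a number of a shift or a turn outside -1 to 1 is refused whole. A call with a gripper value outside its range is refused whole. "gripper" is the opening, from -1 (shut) to 1 (fully open), set as the call begins (left out, the last holds). The fingers move at their own pace and stop on an object; "newtons" is the grip in N (left out, the last holds). Time passes only in rows, so rows that do not move let the fingers close. It gives the time, the measured TCP pose, the force and the opening at its end, in the units of the state.
- bot.get_obs(): the state, without advancing time (a new reading comes with each control period).
- bot.capture(name): name is "side" or "top"; returns the picture (384x512x3 uint8, blue, green, red); there is no depth.
- bot.camera_params(name): a dict with "fx", "fy", "cx", "cy" (pixels), "k1" (the pictures are not rectified: a ray, as slopes to the right and down, at radius r is drawn at 1 + k1 r^2 times it, then the intrinsics apply), "xyz" and "rotation" of the camera in the world. Camera axes: x right, y up, looking along -z (the intrinsics and any distortion apply to the point x, -y, -z); pixel columns grow to the right and rows downward; lengths in m; the calibration is good to about 2 mm. A picture is of the moment at which its call begins. camera_params takes no time and is no camera call.
- bot.job_done(): hands the job in, once; it reports no verdict.
Trained networks look in the newest picture that a camera, given by its name, has taken for a name from the list of things; names that differ only in an ending like _2 or _b are one class to them, and where a whole thing is asked for, a point or a joint stands for the part that bears it (a point fixed in the world has none). Each returns a list of dicts, best first, with "p" (0 to 1); they miss things now and then, are a little off and sometimes report something else, mostly with a low value. They report only what shows in the picture. A call takes as long as a camera call.
- bot.trace(camera, thing): "pixels" (384x512 bool, what is visible of it) and "extent" ([left, top, right, bottom] in pixels, round what is visible of it).
The state is a dict: "t": time; "joint_pos": joint angles; "dq": joint speeds; "joint_torque": joint torques, N m; "ee_pos": TCP position; "eef_rot": TCP orientation; "ft_force": force on the tool from outside, world axes, zero at the start; "torque": the same for the moment, N m; "opening": finger opening in m.
Only numpy, scipy, OpenCV 4.12 (cv2) and the standard library are available. Lean on these libraries where they do the work, as an engineer would, in place of code of your own. Each camera call takes 0.05 s, during which the arm holds its last target. There are 200 camera calls.

## Working session

There is one attempt and no reset: what is moved stays moved. The work goes in short steps, Python scripts to look and compute and a tool call to move; the robot and the scene stay as the last step left them, time stands still between calls to the robot, and variables do not carry over. Pictures are saved under pics/ and viewed, about 8 in all and at most 12, crops included, and the job is handed in when it is done.

Besides the shell and the picture viewer there is one more tool, called as a command line: name --argument value ..., lists and objects as JSON in quotes. jog_arm: Moves the arm, as the interface text tells. Shifts and turns lie within -1 to 1; 1 stands for 0.25 m of shift or 2 rad of turn. Its arguments: {"type":"object","properties":{"dp":{"type":"array","items":{"type":"array","items":{"type":"number","minimum":-1,"maximum":1}}},"rot":{"type":"array","items":{"type":"array","items":{"type":"number","minimum":-1,"maximum":1}}},"gripper":{"type":"number"},"newtons":{"type":"number"}},"required":["dp","rot"]}

```bash
mkdir -p pics
cat > h.py <<'E'
import numpy as np, cv2
from bench import bot
from scipy.spatial.transform import Rotation as R
def cam(n):
    c=bot.camera_params(n); r=np.array(c["rotation"])
    if r.size==4: r=R.from_quat(r).as_matrix()
    return c,r.reshape(3,3),np.array(c["xyz"])
def project(n,P):
    c,r,o=cam(n); q=(np.atleast_2d(P)-o)@r; x=q[:,0]/-q[:,2]; y=-q[:,1]/-q[:,2]
    s=1+c["k1"]*(x*x+y*y); return np.c_[c["cx"]+c["fx"]*x*s,c["cy"]+c["fy"]*y*s]
def ray(n,uv):
    c,r,o=cam(n); uv=np.atleast_2d(uv); d=np.c_[(uv[:,0]-c["cx"])/c["fx"],(uv[:,1]-c["cy"])/c["fy"]]; s=d.copy()
    for _ in range(20): s=d/(1+c["k1"]*(s**2).sum(1))[:,None]
    return o,np.c_[s[:,0],-s[:,1],-np.ones(len(s))]@r.T
def onz(n,uv,z):
    o,d=ray(n,uv); return o+d*((z-o[2])/d[:,2])[:,None]
E
python3 - <<'E'
from h import *
for n in("top","side"):
    print(bot.camera_params(n)); cv2.imwrite(f"pics/{n}0.png",bot.capture(n))
    for th in("box","cover","red_lever","blue_lever"):
        for d in bot.trace(n,th)[:2]:
            print(n,th,round(d["p"],2),d["extent"])
o=bot.get_obs();print(o)
E
```

```text
{'fx': 473.7602331054101, 'fy': 473.7602331054101, 'cx': 253.1063767037205, 'cy': 190.38542052250781, 'k1': -0.09577744483788835, 'xyz': array([0.20457918, 0.05038069, 1.63989293]), 'rotation': array([ 0.07956357, -0.07377785, -0.68517594,  0.72025023])}
top box 0.66 [173.3, 158.1, 340.0, 232.6]
top cover 0.57 [265.5, 163.4, 330.9, 210.9]
{'fx': 371.49482585500016, 'fy': 371.49482585500016, 'cx': 257.4241147104752, 'cy': 188.24708518386942, 'k1': 0.023304694840938552, 'xyz': array([ 0.19308928, -0.6023028 ,  0.65724612]), 'rotation': array([ 0.43270938, -0.10577875, -0.22914724,  0.86548541])}
side box 0.76 [207.8, 135.1, 358.5, 296.4]
side cover 0.93 [244.2, 184.2, 351.8, 259.6]
side blue_lever 0.17 [300.9, 171.8, 329.4, 204.8]
{'t': 0.5, 'joint_pos': array([ 1.52507497e+00,  3.58626443e-01,  1.18580676e-02, -3.26134154e-05,
       -1.22409811e+00, -2.88079012e-01]), 'dq': array([-0.00142183, -0.00352006,  0.00038585, -0.00054193,  0.0024525 ,
       -0.00047792]), 'joint_torque': array([ 2.18736773e-04, -5.82394695e+01,  2.93431538e+01,  6.93653271e+00,
       -1.08844666e-03,  1.62778591e-07]), 'ee_pos': array([0.22116552, 0.63768889, 0.23126097]), 'eef_rot': array([-0.11746521, -0.69725457,  0.69730644,  0.11748074]), 'ft_force': array([0.29642015, 1.31100348, 1.22796138]), 'torque': array([ 0.04060614,  0.04907176, -0.01081773]), 'opening': 0.08527829521755337}
```

Run:
```python
import cv2
a=cv2.imread("pics/top0.png")[110:290,130:390];b=cv2.imread("pics/side0.png")[90:330,150:450]
cv2.imwrite("pics/t1.png",cv2.resize(a,None,fx=3,fy=3,interpolation=2))
cv2.imwrite("pics/s1.png",cv2.resize(b,None,fx=2.5,fy=2.5,interpolation=2))
```

```text
(no output)
```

View pics/t1.png

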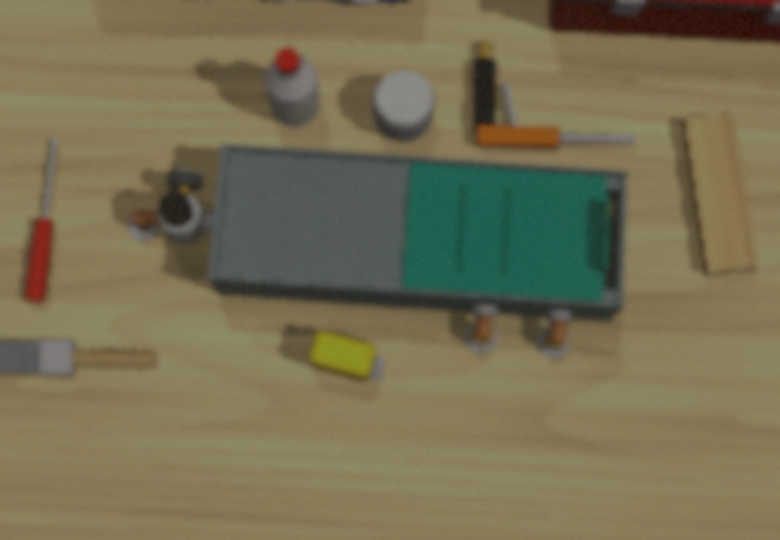

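View pics/s1.png

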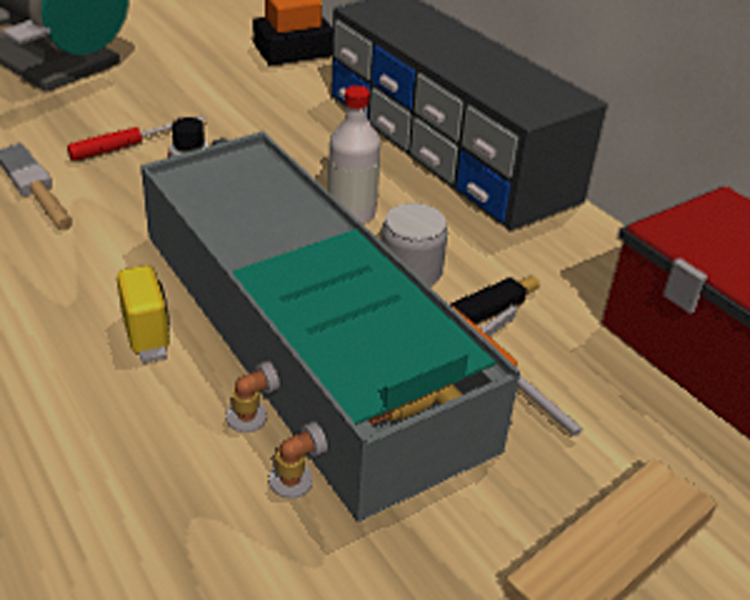

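The top view shows the box turned slightly clockwise: rim corners in the crop are at about (222,148), (627,172), (617,305) and (212,280). The lip is near (600,235). The side view gives rim corners at (263,135), (145,168), (362,435) and (515,375), and the cover is a little ajar. I'll fit the box pose to these.

```bash
cat > fit.py <<'E'
from h import *
from scipy.optimize import least_squares
T=np.array([[222,148],[627,172],[617,305],[212,280]])/3+[130,110]
S=np.array([[263,135],[515,375],[362,435],[145,168],[362,515],[507,450]])/2.5+[150,90]
L=np.array([[.078,.23,.102],[.078,-.23,.102],[-.078,-.23,.102],[-.078,.23,.102],[-.078,-.23,0],[.078,-.23,0]])
def w(p,q): return np.c_[q[:,:2]@np.array([[np.cos(p[2]),-np.sin(p[2])],[np.sin(p[2]),np.cos(p[2])]]).T+p[:2],q[:,2]+p[3]]
f=lambda p:np.r_[(project("top",w(p,L[:4]))-T).ravel(),(project("side",w(p,L))-S).ravel()]
s=least_squares(f,[.55,0,0,0],loss="soft_l1",f_scale=1.);print(s.x.round(4));print(f(s.x).reshape(-1,2).round(1).tolist())
p=s.x.copy();p[3]=0
def tobox(P): 
    d=P[:,:2]-p[:2];c,n=np.cos(p[2]),np.sin(p[2]);return np.c_[d@np.array([[c,-n],[n,c]]),P[:,2]]
# lip top: ends in side crop (385,388),(467,357), z .120
print("lip side",tobox(onz("side",np.array([[385,388],[467,357]])/2.5+[150,90],.12)).round(4).tolist())
# cover left edge front (236,270),(352,232) side; z .096
print("left edge",tobox(onz("side",np.array([[236,270],[352,232]])/2.5+[150,90],.096)).round(4).tolist(),
 tobox(onz("top",np.array([[410,162],[403,290]])/3+[130,110],.096)).round(4).tolist())
for y in(-.165,-.08,-.221,-.192,0): print(y,w(p,np.array([[.016,y,.07],[0,y,.108]])).round(4).tolist())
E
python3 fit.py
```

```text
[ 0.5689  0.0183 -0.0153 -0.005 ]
[[-1.0, -1.8], [-0.4, -1.3], [1.7, -0.3], [-1.8, -0.8], [-0.2, -1.0], [2.0, -1.0], [0.6, 2.8], [-1.7, -0.3], [-1.6, 3.2], [-1.4, 1.2]]
lip side [[-0.0446, -0.2079, 0.12], [0.0339, -0.2114, 0.12]]
left edge [[-0.0675, 0.012, 0.096], [0.0636, 0.0092, 0.096]] [[0.0694, 0.0133, 0.096], [-0.0774, 0.0123, 0.096]]
-0.165 [[0.5824, -0.1469, 0.07], [0.5664, -0.1466, 0.108]]
-0.08 [[0.5837, -0.0619, 0.07], [0.5677, -0.0616, 0.108]]
-0.221 [[0.5815, -0.2029, 0.07], [0.5655, -0.2026, 0.108]]
-0.192 [[0.582, -0.1739, 0.07], [0.566, -0.1736, 0.108]]
0 [[0.5849, 0.0181, 0.07], [0.5689, 0.0183, 0.108]]
```

Run:
```python
from h import *
r=R.from_quat(bot.get_obs()["eef_rot"]).as_matrix();print(r.round(3))
z=r[:,2];print("jaw angle",np.degrees(np.arctan2(z[1],z[0])))
```

```text
[[-0.945 -0.    -0.328]
 [ 0.328 -0.    -0.945]
 [ 0.    -1.     0.   ]]
jaw angle -109.12598720259558
```

jog_arm --dp '[[0.15,-0.2,0],[0.15,-0.2,0],[0.15,-0.2,0],[0.15,-0.2,0],[0.15,-0.2,0],[0.15,-0.2,0]]' --rot '[[0,0,0],[0,0,0],[0,0,0],[0,0,0],[0,0,0],[0,0,0]]' --gripper -1 --newtons 40

```text
t: 1.25
ee_pos: [0.4451, 0.337, 0.231]
eef_rot: [0.115, 0.698, -0.697, -0.114]
ft_force: [1.7, 0.3, 0.2]
opening: -0.0
```

jog_arm --dp '[[0.039,-0.193,0],[0.039,-0.193,0],[0.039,-0.193,0],[0.039,-0.193,0],[0.039,-0.193,0],[0.039,-0.193,0],[0.039,-0.193,0],[0.039,-0.193,0],[0.039,-0.193,0],[0.039,-0.193,0],[0.039,-0.193,0],[0.039,-0.193,0]]' --rot '[[0,0,-0.0525],[0,0,-0.0525],[0,0,-0.0525],[0,0,-0.0525],[0,0,-0.0525],[0,0,-0.0525],[0,0,-0.0525],[0,0,-0.0525],[0,0,-0.0525],[0,0,-0.0525],[0,0,-0.0525],[0,0,-0.0525]]'

```text
t: 2.75
ee_pos: [0.5659, -0.2622, 0.2346]
eef_rot: [0.517, 0.487, -0.484, -0.511]
ft_force: [1.1, 0.8, -0.1]
opening: 0.0001
```

Run:
```python
from h import *
r=R.from_quat(bot.get_obs()["eef_rot"]).as_matrix();print(r.round(3),bot.get_obs()["ee_pos"])
z=r[:,2];print("jaw angle",np.degrees(np.arctan2(z[1],z[0])))
```

```text
[[ 0.057  0.01  -0.998]
 [ 0.998 -0.004  0.057]
 [-0.003 -1.    -0.01 ]] [ 0.56588023 -0.2621762   0.23464681]
jaw angle 176.72970365111814
```

jog_arm --dp '[[-0.008,0.05,-0.12],[0,0.05,-0.12],[0,0,-0.12],[0,0,-0.1],[0,0,-0.05],[0,0,0]]' --rot '[[0,0,0.01],[0,0,0.009],[0,0,0],[0,0,0],[0,0,0],[0,0,0]]'

```text
t: 3.5
ee_pos: [0.5641, -0.2417, 0.104]
eef_rot: [0.511, 0.495, -0.492, -0.502]
ft_force: [0.1, 0.1, -0.1]
opening: -0.0001
```

Run:
```python
from h import *
print(bot.get_obs()["ee_pos"])
a=bot.capture("side")[180:300,240:400];b=bot.capture("top")[150:230,240:360]
a=cv2.resize(a,(640,480),interpolation=2);b=cv2.resize(b,(600,400),interpolation=2)
cv2.imwrite("pics/s2.png",a)
```

```text
[ 0.56412847 -0.24174975  0.10397372]
```

View pics/s2.png

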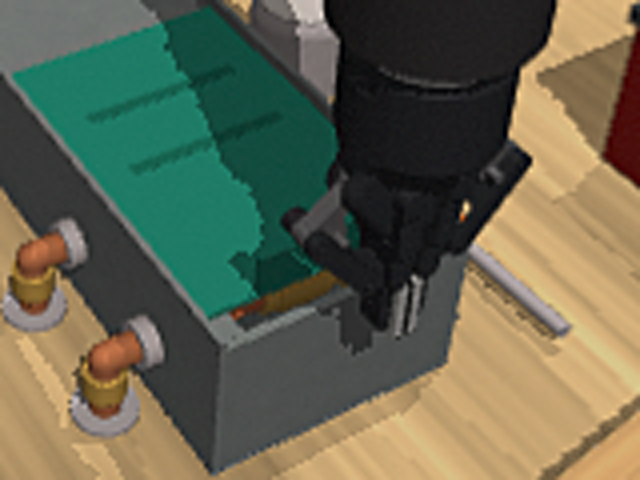

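jog_arm --dp '[[0,0.04,0],[0,0.04,0],[0.001,0.05,0],[0.001,0.06,0],[0.001,0.06,0],[0.001,0.06,0],[0.001,0.06,0],[0.001,0.06,0],[0.001,0.06,0],[0.001,0.06,0]]' --rot '[[0,0,0],[0,0,0],[0,0,0],[0,0,0],[0,0,0],[0,0,0],[0,0,0],[0,0,0],[0,0,0],[0,0,0]]'

```text
t: 4.85
ee_pos: [0.568, -0.0954, 0.1081]
eef_rot: [0.512, 0.496, -0.491, -0.5]
ft_force: [-0.1, -1.5, -0.7]
opening: 0.0
```

Run:
```python
from h import *
print(bot.get_obs()["ee_pos"])
a=bot.capture("side")[140:300,200:380];bot.capture("top")
a=cv2.resize(a,(675,600),interpolation=2)
cv2.imwrite("pics/s3.png",a)
for n in("red_lever","blue_lever","cover"):
    for c in("top","side"):
        for d in bot.trace(c,n)[:1]: print(c,n,d["p"],d["extent"])
```

```text
[ 0.56804234 -0.09539885  0.10811345]
top red_lever 0.3 [358.5, 148.9, 382.0, 200.6]
side red_lever 0.5 [288.3, 223.7, 295.7, 226.7]
top blue_lever 0.36 [220.7, 125.9, 238.6, 147.0]
side blue_lever 0.52 [288.0, 236.5, 318.3, 256.1]
top cover 0.72 [265.2, 180.0, 301.5, 206.1]
side cover 0.96 [226.0, 163.6, 319.8, 227.8]
```

View pics/s3.png

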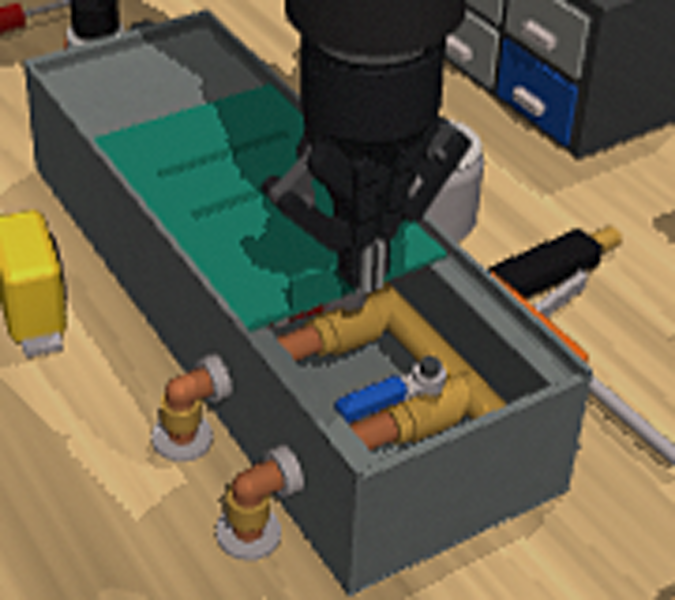

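The cover is sliding flat with its lip against the fingers. The blue valve is at the right (box y -165), so red is at y -80.

jog_arm --dp '[[0,0.06,-0.008],[0,0.06,-0.004],[0,0.06,-0.002],[0,0.06,-0.002],[0,0.06,-0.002],[0,0.045,-0.002],[0,0.03,0],[0,0.02,0]]' --rot '[[0,0,0],[0,0,0],[0,0,0],[0,0,0],[0,0,0],[0,0,0],[0,0,0],[0,0,0]]'

```text
t: 6.25
ee_pos: [0.5683, 0.0064, 0.1038]
eef_rot: [0.513, 0.496, -0.491, -0.5]
ft_force: [7.2, -28.4, 0.4]
opening: -0.0001
```

jog_arm --dp '[[0,-0.09,0.02],[-0.03,-0.12,0],[-0.04,-0.12,0],[-0.04,-0.1,0],[0,0,0]]' --rot '[[0,0,0],[0,0,0],[0,0,0],[0,0,0],[0,0,0]]'

```text
t: 6.88
ee_pos: [0.5396, -0.101, 0.107]
eef_rot: [0.512, 0.496, -0.49, -0.501]
ft_force: [0.9, -0.0, -0.7]
opening: 0.0001
```

Run:
```python
from h import *
print(bot.get_obs()["ee_pos"])
a=bot.capture("side")[130:290,190:370];b=bot.capture("top")[140:230,190:350]
cv2.imwrite("pics/s4.png",cv2.resize(a,(675,600),interpolation=2))
cv2.imwrite("pics/t4.png",cv2.resize(b,(800,450),interpolation=2))
```

```text
[ 0.53958262 -0.10098065  0.10698542]
```

View pics/s4.png

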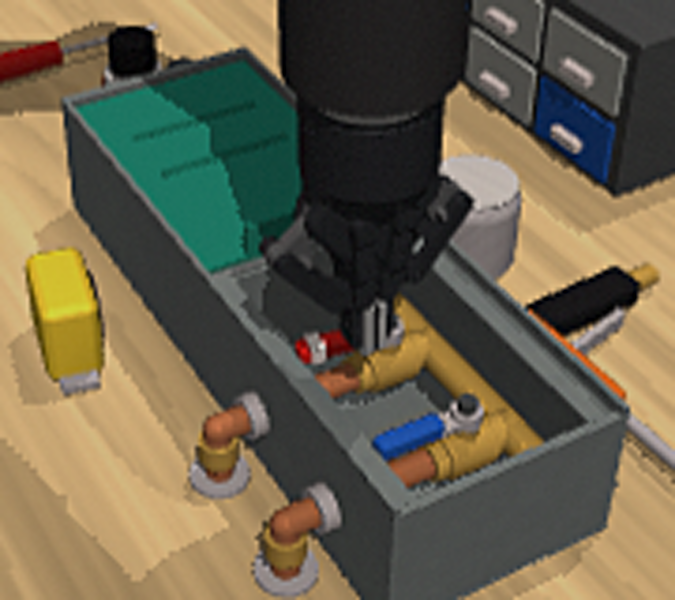

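View pics/t4.png

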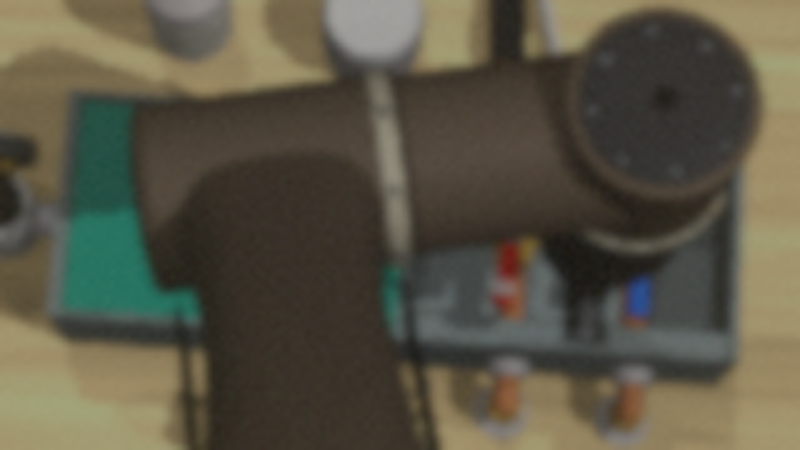

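The cover is at its stop. The red lever shows at (305,350) side and (500,308) top, with the finger between it and the blue lever at (380,445) side and (637,320) top. I'll triangulate both tips.

Run:
```python
from h import *
for n,t,s in(("red",(500,308),(300,350)),("blue",(637,320),(378,445))):
    o1,d1=ray("top",np.array(t)/5+[190,140]);o2,d2=ray("side",np.array(s)/3.75+[190,130])
    k=np.linalg.lstsq(np.c_[d1[0],-d2[0]],o2-o1,rcond=None)[0]
    print(n,(o1+d1[0]*k[0]).round(4),(o2+d2[0]*k[1]).round(4),onz("side",np.array(s)/3.75+[190,130],.07).round(4))
```

```text
red [ 0.5178 -0.0542  0.0717] [ 0.5221 -0.0557  0.0727] [[ 0.5236 -0.0532  0.07  ]]
blue [ 0.5137 -0.1466  0.0738] [ 0.5184 -0.1485  0.075 ] [[ 0.5212 -0.1446  0.07  ]]
```

jog_arm --dp '[[-0.01,0,-0.05],[0,0,-0.06],[0,0,-0.04],[0,0,-0.01],[0,0,0]]' --rot '[[0,0,0],[0,0,0],[0,0,0],[0,0,0],[0,0,0]]'

```text
t: 7.6
ee_pos: [0.5379, -0.0978, 0.0629]
eef_rot: [0.511, 0.497, -0.492, -0.5]
ft_force: [0.9, 0.5, 0.9]
opening: 0.0002
```

jog_arm --dp '[[-0.004,0,0.02],[-0.01,0.045,0],[-0.01,0.045,0],[0,0.04,0],[0,0.035,0],[0.004,0.035,0]]' --rot '[[0,0,0],[0,0,0],[0,0,0],[0,0,0],[0,0,0],[0,0,0]]'

```text
t: 8.35
ee_pos: [0.5328, -0.0462, 0.0701]
eef_rot: [0.512, 0.497, -0.492, -0.499]
ft_force: [-0.3, -4.9, -0.2]
opening: -0.0002
```

jog_arm --dp '[[0.015,0.035,-0.008],[0.025,0.03,0],[0.035,0.025,0],[0.04,0.015,0],[0.03,0.005,0],[0.025,0,0]]' --rot '[[0,0,0],[0,0,0],[0,0,0],[0,0,0],[0,0,0],[0,0,0]]'

```text
t: 9.1
ee_pos: [0.5713, -0.0172, 0.0693]
eef_rot: [0.511, 0.495, -0.496, -0.499]
ft_force: [-8.5, 3.0, 7.1]
opening: 0.0002
```

jog_arm --dp '[[0.025,0,0],[0.03,0,0]]' --rot '[[0,0,0],[0,0,0]]'

```text
t: 9.35
ee_pos: [0.5724, -0.0173, 0.0685]
eef_rot: [0.506, 0.488, -0.501, -0.505]
ft_force: [-37.1, 11.7, 37.6]
opening: 0.0002
```

jog_arm --dp '[[-0.06,0,0],[-0.04,0,0.03],[0,0,0.2],[0,0,0.2],[0,0,0.2],[0,0.2,0.1],[-0.05,0.2,0],[-0.05,0.2,0],[-0.05,0.2,0],[-0.05,0.2,0],[-0.05,0.2,0],[0,0,0]]' --rot '[[0,0,0],[0,0,0],[0,0,0],[0,0,0],[0,0,0],[0,0,0],[0,0,0],[0,0,0],[0,0,0],[0,0,0],[0,0,0],[0,0,0]]'

```text
t: 10.85
ee_pos: [0.4878, 0.2966, 0.2651]
eef_rot: [0.508, 0.496, -0.493, -0.503]
ft_force: [0.5, -1.1, 0.5]
opening: 0.0003
```

Run:
```python
from h import *
print(bot.get_obs()["ee_pos"])
a=bot.capture("side")[120:300,190:400];b=bot.capture("top")[140:230,190:350]
a=cv2.resize(a,(700,600),interpolation=2)
cv2.imwrite("pics/s5.png",a)
cv2.imwrite("pics/t5.png",cv2.resize(b,(800,450),interpolation=2))
```

```text
[0.48782296 0.29663164 0.26509515]
```

View pics/s5.png

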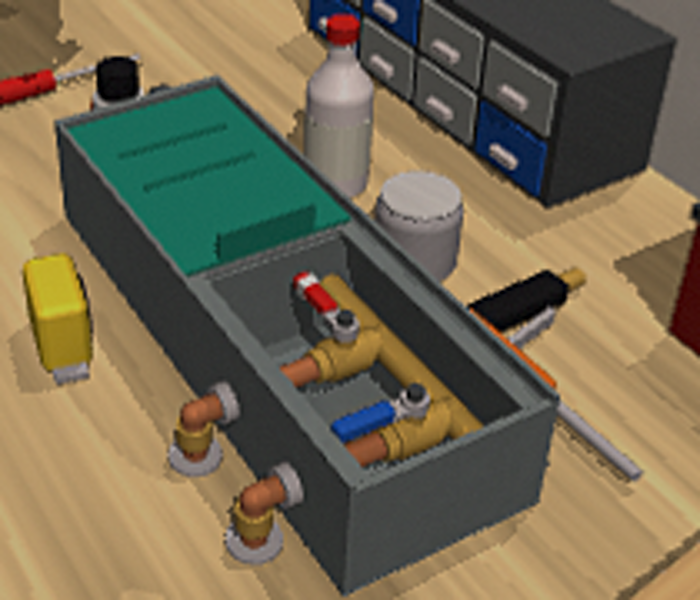

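View pics/t5.png

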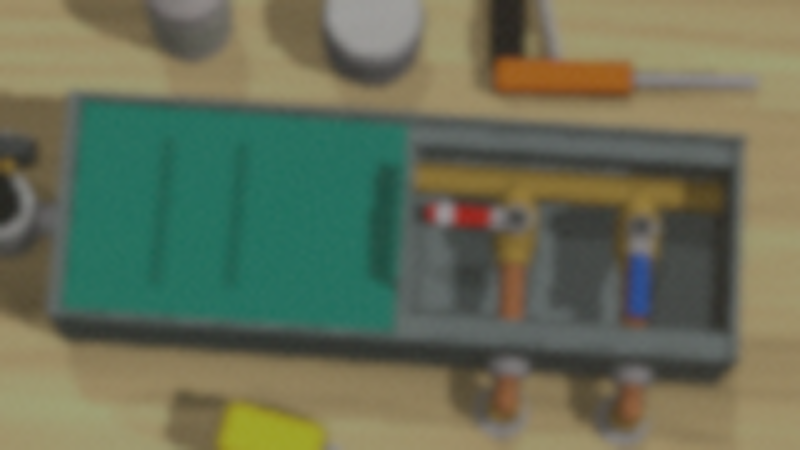

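The top view shows the red lever, tip at (422,212) and nut at (515,217), parallel to the box's long edge to within about 0.03 rad. The blue lever still points at its outlet, the cover lies flat against the left end wall, and the bystanders are in place.

```bash
python3 -c "
from bench import bot
print(bot.job_done())"
```

```text
the job is handed in; nothing more can be done
None
```

The air to the band saw is shut off, and the job was handed in at about 11 s with no verdict reported back.

- **Cover:** I pushed the lip left with shut fingertips until it met the stop, at about 28 N and within 1 mm of where I expected it. It lies flat and open in its guides.
- **Red lever:** I pushed it clockwise round its arc until it stopped firmly. The last push read about 37 N sideways and 38 N vertical at the wrist. In the top view it lies parallel to the box's long axis to within about 0.03 rad.
- **Everything else:** The blue lever still points along its outlet. The bystanders in the last pictures look unmoved, though I judged that by eye. The brush and offcut were outside those crops. The arm is clear of everything.

Two things disagreed slightly. My hand-picked box corners fitted to only 2–3 pixels, and the fit put the box 5 mm low. The end position of the lever push was also about 11 mm further than I estimated, which I put down to fingers thinner than I had assumed.

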